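# Close and lock the instrument case

## Robot

A 6-joint arm with a two-finger parallel gripper is mounted at the origin on a cart in front of the work surface, level with it; the furniture and walls round the work are solid. World frame = base frame: x ahead of the robot, y to its left, z up, the work surface at z = 0. Lengths are in m, angles in rad, forces in N, time in s.
With the tool pointing down it reaches from about 0.3 to 0.775 m from the base axis. Payload 14.6 kg.
Tool frame: the origin (TCP) lies at the very end of the fingers, on their centre line; the grasp point (between the pads) lies 19 mm behind it; z points along the fingers, y is the line along which they close (so a half turn about z gives the same grasp; the last joint's range is limited). The gripper opens to 85 mm and grips with 20 to 120 N. Pads are 22 mm wide; open, the fingers measure 114 mm over their backs; the gripper's body (76 mm by 85 mm) begins 54 mm behind the grasp point. The pads swing forward as they close: fully open they stand 13 mm farther back than shut.
Start: joints at [1.193, 0.3, 1.521, -0, 1.321, -0.067], TCP at [0.168, 0.524, 0.231] pointing down, gripper open.
Joint ranges: [-3.03, 3.03], [-0.79, 2.21], [0.23, 2.52], [-1.04, 4.18], [0, 3.07], [-2.55, 2.55]. Speed limits (rad/s): [2.22, 2.22, 2.57, 3.14, 3.14, 3.14].

## Interface

Orientations are given as a 3x3 rotation matrix whose columns are the frame's x, y, z axes.
In Python, from bench import manip, read_camera gives the robot as it stands. The module is installed in compiled form; this text tells all that it offers.
- The arm moves only by the shell command python3 -m handwheel 'ROWS' [OPENING] [FORCE]. ROWS is a JSON object of lists of equal length, an entry for each row: "travel": the shift along the world's x, y, z in units of 40 mm (1.0 is 40 mm), a list of three; "twist": the turn about the world's z in units of 5 degrees (1.0 is 5 degrees). A call has 1 to 12 rows; each row shifts and turns the commanded pose from where the row before left it; what a row does not reach is not made up. A row lasts 1/12 s, in which the tool goes at most 41.7 mm and 7.16 degrees, less where a joint would pass 70% of its speed; a pose out of reach is approached as far as the arm can. A call is refused whole if a number of a shift passes 1 or a number of a turn 1, either way. A call with a gripper value outside its range is refused whole. OPENING is the finger opening in mm, from 0 to 85.4, set as the call begins (- or left out, the last holds). The fingers move at their own pace and stop on an object; FORCE is the grip in N (left out, the last holds). Time passes only in rows, so rows that do not move let the fingers close. It gives the time, the measured TCP pose, the force, the opening and the grip force at its end, in the units of the state.
- manip.get_obs(): the state, without advancing time (a new reading comes with each control period).
- read_camera(name): name is "scene" or "top"; returns a dict with "color" (480x640x3 uint8, red, green, blue), "z_map" (480x640 float32, m along the optical axis (not along the pixel's ray), 0 where there is no reading), "camera_matrix" (3x3 intrinsics, pixels), "camera_from_world" (4x4, takes a point from world to camera coordinates). Camera axes: x right, y down, z forward; pixel columns grow to the right and rows downward; lengths in m; the calibration is good to about 2 mm. A picture is of the moment at which its call begins.
- manip.finish_job(): hands the job in; it is judged then, once.
The state is a dict: "t": time; "joint_positions": joint angles; "joint_velocities": joint speeds; "joint_torque": joint torques, N m; "position": TCP position; "tcp_rot": TCP orientation; "force": force on the tool from outside, world axes, zero at the start; "ft_torque": the same for the moment, N m; "gripper_width": opening from 0.0 (shut) to 1.0 (fully open); "grip_force": force on a finger pad.
Only numpy, scipy, OpenCV 4.12 (cv2) and the standard library are available. Lean on these libraries where they do the work, as an engineer would, in place of code of your own. Each camera call takes 0.05 s, during which the arm holds its last target. There are 200 camera calls.

## Task

Push the open cover of the grey instrument case down until it is fully shut, then set a fingertip in the slot of the round quarter-turn fastener on the cover and turn it clockwise (seen from above) to its stop, so that the cover is locked. Only push with the fingers, lift nothing, and leave the bottle, the screwdriver and the tube beside the case where they are.

Things in the scene. Friction and masses are not known exactly. Their poses are not given: they have to be found in the camera images.
- case: Grey instrument case fixed to the bench, 200 (x) x 260 (y) x 60 mm high. Origin: centre of its underside, on the bench. Its own +x points to the hinge side (away from the robot at yaw 0), +z up. Its cover is hinged along the far edge. A steel keeper inside the front wall catches the fastener's cam tongue.
- hinge_line (a point): Middle of the cover's hinge line, which is parallel to the case's y, at case x = +103, z = +62 mm. The cover, 206 x 264 x 6 mm, reaches from here to the case's -x; shut, its underside is at case z = 62 and its top face at 68 mm. Site axes as the case's.
- cover (a joint): Cover hinge angle, rad: 0 shut, growing as the free (robot-side) edge rises; starts at 0.35 to 0.75, hard stops at 0 and 1.2. A stiff friction hinge: the cover stays where it is left and needs about 2 to 5 N downward near its free edge to close.
- push_spot (a point): A clear place to push the cover down: point on its flat top face, 158 mm from the hinge line along the cover, 95 mm to the case's +y side of the fastener's axis. Nothing stands on the cover within 35 mm of it. The point turns with the cover: its z is the cover's outward normal.
- fastener (a joint): Fastener angle, rad: 0 unlocked (slot parallel to the case's y), growing clockwise from above to a hard stop at 1.571, locked (slot along the case's x). Starts at 0 to 0.35. Stays where it is left; friction 0.05 N m (2 to 3 N at 22 mm from the axis). Its cam tongue below the cover passes under the keeper late in the turn; if turned while the cover is open, the cover cannot shut.
- slot (a point): Centre of the slot's floor, on the fastener's axis. Fastener: steel disc, diameter 92 mm, slot floor darker, on the cover, at case x = -45 mm, y = 0 when shut. A slot 34 mm wide, 14 mm deep, open upward, runs across its whole diameter along the point's y (case-frame angle: 90 deg minus fastener angle). Slot floor 4 mm, disc top 18 mm above the cover's top face. Site z: the cover's outward normal.
- collar (a point): Fixed black collar on the cover round the fastener, inner radius 48, outer radius 54 mm, standing 16 mm above the cover's top face; it closes the slot's ends and keeps the disc from being gripped. Origin: on the fastener's axis, at the cover's top face.
- bottle: Bystander: small white bottle with blue cap and band, 38 mm across, 86 mm high, standing free to the case's +y side; origin at the centre of its underside.
- driver: Bystander: screwdriver with red handle, 189 x 28 x 27 mm, lying free to the case's -y side; its length is along its own y, origin at the centre of its underside.
- tube: Bystander: clear tube with red cap, 25 mm across, 68 mm high, standing free to the case's -y side; origin at the centre of its underside.

How it is judged:
By the outcome, as a careful person would: the job done as asked, in the order asked, and still so for the second after the job is handed in, with the robot touching nothing.
It also fails if it takes over 40 s, if anything falls off the work surface, if the arm or the gripper's body presses on something with over 40 N, if the wrist force passes 120 N, or if a joint passes its speed limit or range.

## Working session

There is one attempt and no reset: what is moved stays moved. The work goes in short steps, Python scripts to look and compute and a shell command to move; the robot and the scene stay as the last step left them, time stands still between calls to the robot, and variables do not carry over. Pictures are saved under pics/ and viewed, at most 10 in all, crops included, and the job is handed in when it is done.

```bash
mkdir -p pics; cat > h.py <<'E'
import numpy as np, cv2
from bench import manip, read_camera
def pts(c):
    z=c["z_map"]; K=c["camera_matrix"]; v,u=np.mgrid[:480,:640]
    P=np.stack([(u-K[0,2])/K[0,0]*z,(v-K[1,2])/K[1,1]*z,z],-1)
    T=np.linalg.inv(c["camera_from_world"]); W=P@T[:3,:3].T+T[:3,3]
    W[z==0]=np.nan
    return W
E
python3 - <<'E'
from h import *
for n in("scene","top"):
    c=read_camera(n); np.savez("/tmp/%s.npz"%n,**c); cv2.imwrite("pics/%s0.png"%n,c["color"][...,::-1])
    T=np.linalg.inv(c["camera_from_world"]); print(n,T.round(3),c["camera_matrix"])
o=manip.get_obs();print({k:np.round(v,3) for k,v in o.items()})
E
```

```text
scene [[ 0.782 -0.281  0.556  0.025]
 [-0.623 -0.345  0.702 -0.665]
 [-0.006 -0.896 -0.445  0.51 ]
 [ 0.     0.     0.     1.   ]] [[472.5614659    0.         323.0541968 ]
 [  0.         472.5614659  245.40722756]
 [  0.           0.           1.        ]]
top [[ 0.026 -0.995  0.092  0.483]
 [-1.    -0.027 -0.01   0.014]
 [ 0.012 -0.091 -0.996  0.933]
 [ 0.     0.     0.     1.   ]] [[508.46021965   0.         322.53400401]
 [  0.         508.46021965 234.99960489]
 [  0.           0.           1.        ]]
{'t': np.float64(0.1), 'joint_positions': array([ 1.193,  0.3  ,  1.521,  0.   ,  1.321, -0.067]), 'joint_velocities': array([-0.   , -0.   , -0.001,  0.001, -0.001,  0.001]), 'joint_torque': array([ 2.0000e-03, -5.4438e+01, -3.6236e+01, -0.0000e+00,  3.0000e-03,
       -0.0000e+00]), 'position': array([0.168, 0.523, 0.231]), 'tcp_rot': array([[-0.952,  0.306, -0.   ],
       [ 0.306,  0.952, -0.001],
       [ 0.   , -0.001, -1.   ]]), 'force': array([-1.173,  0.256, -0.516]), 'ft_torque': array([ 0.033,  0.035, -0.013]), 'grip_force': np.float64(0.0), 'gripper_width': np.float64(0.999)}
```

View pics/scene0.png

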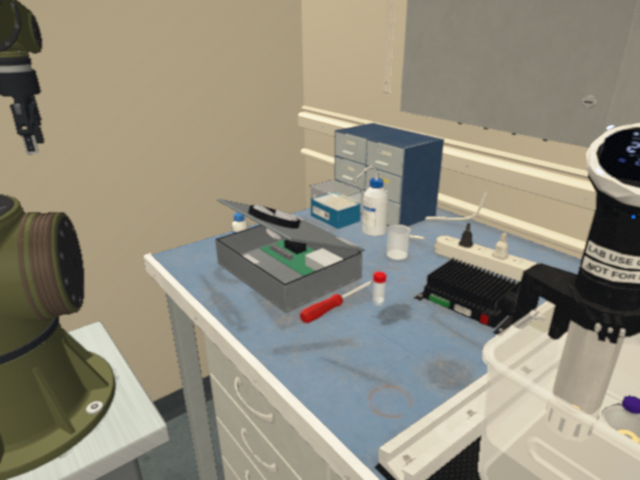

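View pics/top0.png

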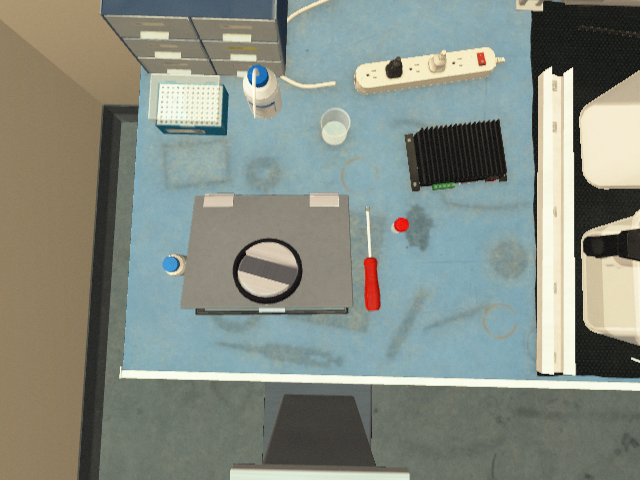

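The top view shows the case at cols 182–352, rows 195–312, with the fastener at about (268,270). The slot is already turned slightly clockwise. The bottle is at (174,265), the driver at (371,260) and the tube at (401,226). The scene view shows the cover open, tilted about its far edge. Next I measure the cover plane, the fastener and the yaw.

```bash
python3 - <<'E'
from h import *
c=dict(np.load("/tmp/top.npz")); W=pts(c); col=c["color"].astype(int)
hsv=cv2.cvtColor(c["color"],cv2.COLOR_RGB2HSV)
reg=np.zeros((480,640),bool); reg[185:320,178:358]=1
A=reg.copy(); A[:]=0; A[212:300,195:228]=1; A[212:300,308:345]=1
P=W[A]; P=P[np.isfinite(P[:,0])]
m=P.mean(0)
for i in range(4):
    n=np.linalg.svd(P-m,full_matrices=False)[2][2]; n*=np.sign(n[2]); d=(P-m)@n; P=P[abs(d)<.004]; m=P.mean(0)
print("n",n,"m",m,"angle",np.arccos(n[2]),"tilt yaw deg",np.degrees(np.arctan2(-n[1],-n[0])), "resid",d.std(),len(P))
ok=reg&np.isfinite(W[...,0])&(abs((W-m)@n)<.004)&(hsv[...,1]<60)
ok=cv2.morphologyEx(ok.astype(np.uint8),cv2.MORPH_OPEN,np.ones((5,5)))
cs=max(cv2.findContours(ok,0,1)[0],key=cv2.contourArea)
# plane coords
K=c["camera_matrix"];T=np.linalg.inv(c["camera_from_world"])
def ray(uv,n=n,m=m):
    uv=np.atleast_2d(uv).astype(float); D=np.c_[(uv-K[[0,1],[2,2]])/K[0,0],np.ones(len(uv))]@T[:3,:3].T
    return T[:3,3]+D*(((m-T[:3,3])@n)/(D@n))[:,None]
ey=np.cross(n,[1,0,0]);ey/=np.linalg.norm(ey); ex=np.cross(ey,n)
Q=ray(cs[:,0]); q=np.c_[(Q-m)@ex,(Q-m)@ey].astype(np.float32)
r=cv2.minAreaRect(q); print("rect",r); b=cv2.boxPoints(r); B=m+b[:,:1]*ex+b[:,1:]*ey; print("corners\n",B.round(4))
# fastener: black collar ellipse
bl=((hsv[...,2]<50)&reg).astype(np.uint8); bl[302:]=0
k=max(cv2.findContours(bl,0,1)[0],key=cv2.contourArea); 
e=cv2.fitEllipse(k); print("ellipse",e)
F=ray(e[0],n,m+n*.016)[0]; print("fastener collar top ctr",F.round(4)," axis at cover",(F-n*.016).round(4))
# slot: points inside disc with depth
M=(m-F)@n
u,v=np.meshgrid(range(640),range(480)); ins=np.hypot(u-e[0][0],v-e[0][1])<26
h=(W-m)@n; print("heights in disc pct",np.nanpercentile(h[ins],[5,20,50,80,95]).round(4))
dk=ins&(hsv[...,2]<150); print(np.percentile(hsv[...,2][ins],[5,25,50,75,95]))
dk=cv2.morphologyEx(dk.astype(np.uint8),cv2.MORPH_OPEN,np.ones((3,3)))
yy,xx=np.nonzero(dk); S=ray(np.c_[xx,yy],n,m+n*.004); s=S.mean(0); dd=np.linalg.svd(S-s,full_matrices=False)
print("slot ctr",s.round(4),"dir",dd[2][0].round(3),"sv",dd[1]/np.sqrt(len(S)),len(S))
E
```

```text
n [0.41199521 0.01437961 0.91107254] m [0.52348265 0.08694869 0.1164097 ] angle 0.4249179949333295 tilt yaw deg -178.00105308501864 resid 0.001228989637656599 6122
rect ((0.01605827361345291, 0.005666628479957581), (0.2101351022720337, 0.2632392346858978), 2.109992265701294)
corners
 [[ 0.438   0.2209  0.1529]
 [ 0.4469 -0.0422  0.1531]
 [ 0.6382 -0.0359  0.0665]
 [ 0.6294  0.2272  0.0663]]
ellipse ((267.2561950683594, 270.4538879394531), (63.00889205932617, 68.7623291015625), 79.01526641845703)
fastener collar top ctr [0.4977 0.0905 0.1456]  axis at cover [0.4911 0.0903 0.131 ]
heights in disc pct [0.0026 0.0039 0.0152 0.0182 0.0195]
[ 95.  99. 199. 218. 220.]
slot ctr [0.4996 0.0907 0.1316] dir [-0.237 -0.964  0.122] sv [2.36579999e-02 8.30969467e-03 4.92545505e-16] 869
```

```bash
python3 -m handwheel '{"travel":[[0.64,-0.70,0],[0.64,-0.70,0],[0.64,-0.70,0],[0.64,-0.70,0],[0.64,-0.70,0],[0.64,-0.70,0],[0.64,-0.70,0],[0.64,-0.70,0],[0.64,-0.70,0],[0.64,-0.70,0],[0.64,-0.70,0],[0.64,-0.70,0]],"twist":[0,0,0,0,0,0,0,0,0,0,0,0]}' 0 20
```

```text
t: 1.1
position: [0.4763, 0.1859, 0.2312]
tcp_rot: [[-0.952, 0.306, -0.0], [0.306, 0.952, -0.0], [0.0, -0.0, -1.0]]
force: [0.2, 0.5, -0.4]
gripper_width: -0.001
grip_force: 0.0
```

```bash
python3 -m handwheel '{"travel":[[0,0,-0.75],[0,0,-0.75],[0,0,-0.75],[0,0,-0.15],[0,0,-0.15],[0,0,-0.15],[0,0,-0.15],[0,0,-0.15],[0,0,-0.15],[0,0,-0.15],[0,0,-0.15],[0,0,-0.15]],"twist":[0,0,0,0,0,0,0,0,0,0,0,0]}'
```

```text
t: 2.1
position: [0.4754, 0.1877, 0.0868]
tcp_rot: [[-0.952, 0.306, 0.0], [0.306, 0.952, 0.0], [-0.0, 0.0, -1.0]]
force: [1.0, -0.4, 0.0]
gripper_width: 0.004
grip_force: 0.2
```

```bash
python3 -m handwheel '{"travel":[[0,0,-0.1],[0,0,-0.1],[0,0,-0.1],[0,0,-0.1],[0,0,-0.05],[0,0,-0.03],[0,0,0]],"twist":[0,0,0,0,0,0,0]}'
python3 - <<'E'
from h import *
c=read_camera("scene"); cv2.imwrite("pics/s1.png",cv2.resize(c["color"][150:340,150:450,::-1],None,fx=2.5,fy=2.5))
E
```

```text
t: 2.68
position: [0.4754, 0.1876, 0.0682]
tcp_rot: [[-0.952, 0.306, 0.0], [0.306, 0.952, 0.0], [-0.0, 0.0, -1.0]]
force: [0.6, 0.0, 0.1]
gripper_width: 0.001
grip_force: 0.0
```

View pics/s1.png

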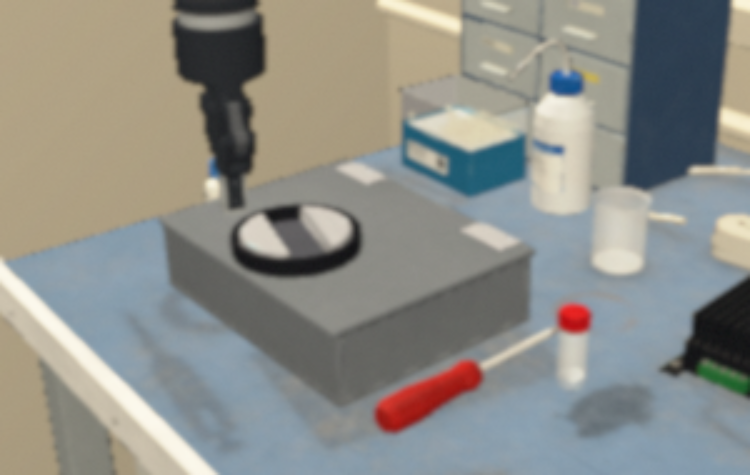

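The crop shows the cover lying flat on the case, with the fingers on it at (235,200), the fastener at (297,238) and the bystanders undisturbed. Now one small extra press, then lift and clear the view for a new measurement.

```bash
python3 -m handwheel '{"travel":[[0,0,-0.06],[0,0,-0.06],[0,0,0]],"twist":[0,0,0]}'
python3 -m handwheel '{"travel":[[0,0,0.3],[0,0,1],[0,0,1],[0,1,0.5],[0,1,0],[0,1,0],[0,1,0],[0,1,0],[0,0,0]],"twist":[0,0,0,0,0,0,0,0,0]}' 40
cat > m.py <<'E'
from h import *
import sys
c=read_camera("top"); cv2.imwrite("pics/%s.png"%sys.argv[1],c["color"][...,::-1]); W=pts(c)
hsv=cv2.cvtColor(c["color"],cv2.COLOR_RGB2HSV); K=c["camera_matrix"];T=np.linalg.inv(c["camera_from_world"])
def ray(uv,z):
    uv=np.atleast_2d(uv).astype(float); D=np.c_[(uv-K[[0,1],[2,2]])/K[0,0],np.ones(len(uv))]@T[:3,:3].T
    return T[:3,3]+D*((z-T[2,3])/D[:,2])[:,None]
def z(x0,y0): # median height near world point
    return np.nanmedian(W[...,2][np.hypot(W[...,0]-x0,W[...,1]-y0)<.012])
print("cover z near/far",[z(a,b).round(4) for a in(.44,.6) for b in (.0,.18)])
u,v=np.meshgrid(range(640),range(480)); R=(u>215)&(u<320)&(v>215)&(v<340)
bl=(R&(hsv[...,2]<50)).astype(np.uint8)
k=max(cv2.findContours(bl,0,1)[0],key=cv2.contourArea); e=cv2.fitEllipse(k)
print("ellipse",np.round(e[0],1),np.round(e[1],1),"ctr",ray(e[0],.084)[0].round(4))
ins=np.hypot(u-e[0][0],v-e[0][1])<.42*min(e[1])
d=cv2.morphologyEx((ins&(hsv[...,2]<150)).astype(np.uint8),cv2.MORPH_OPEN,np.ones((3,3)))
yy,xx=np.nonzero(d); S=ray(np.c_[xx,yy],.072); s=S.mean(0); w=np.linalg.svd(S-s,full_matrices=False)[2][0]; w*=np.sign(w[1])
print("slot",s.round(4),"world angle",np.degrees(np.arctan2(w[1],w[0])).round(1))
r=ins&(hsv[...,2]>150); S=ray(np.c_[u[r],v[r]],.086); print("disc-lands ctr",S.mean(0).round(4))
for p in ((.72,-.04),):pass
E
python3 m.py t2
```

```text
t: 2.98
position: [0.4759, 0.1879, 0.0674]
tcp_rot: [[-0.952, 0.306, 0.002], [0.306, 0.952, 0.0], [-0.001, 0.001, -1.0]]
force: [-25.4, -8.1, 57.3]
gripper_width: -0.001
grip_force: 28.6
t: 3.73
position: [0.4742, 0.3903, 0.1734]
tcp_rot: [[-0.953, 0.302, 0.0], [0.302, 0.953, 0.001], [0.0, 0.001, -1.0]]
force: [-0.3, -0.8, -0.5]
gripper_width: 0.472
grip_force: 0.0
cover z near/far [np.float64(0.0681), np.float64(0.0681), np.float64(0.0683), np.float64(0.0687)]
ellipse [270.6 282.1] [62.3 63.2] ctr [0.4798 0.0902 0.084 ]
slot [0.4797 0.0913 0.072 ] world angle 74.3
disc-lands ctr [0.4798 0.09   0.086 ]
```

View pics/t2.png

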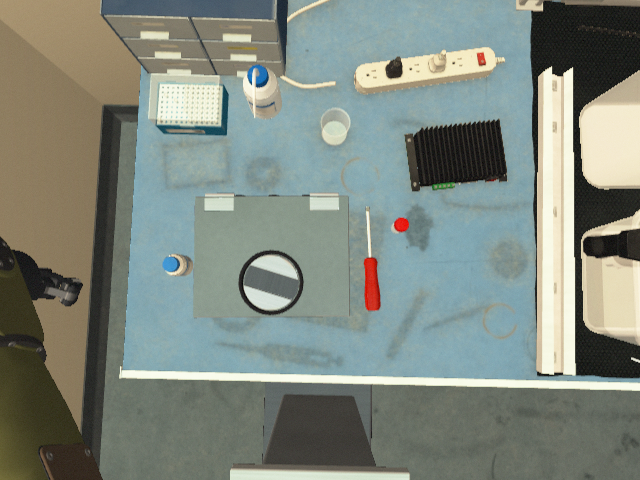

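The picture shows the cover shut and flat (z 0.068) and the arm clear at the left. The slot centre is at (271,282), at 74° in world, and the bystanders have not moved. Next I go above the slot.

```bash
python3 -m handwheel '{"travel":[[0.02,-0.94,0],[0.02,-0.94,0],[0.02,-0.94,0],[0.02,-0.94,0],[0.02,-0.94,0],[0.02,-0.94,0],[0.02,-0.94,-0.2],[0,-0.92,-0.2],[0,0,-0.3],[0,0,0]],"twist":[0.4,0,0,0,0,0,0,0,0,0]}' 40
```

```text
t: 4.62
position: [0.48, 0.0826, 0.1444]
tcp_rot: [[-0.961, 0.276, -0.002], [0.276, 0.961, -0.0], [0.002, -0.001, -1.0]]
force: [-0.8, 0.3, -0.4]
gripper_width: 0.466
grip_force: 0.0
```

```bash
python3 -m handwheel '{"travel":[[0,0.2,-0.4],[0,0,-0.4],[0,0,-0.3],[0,0,-0.1],[0,0,0]],"twist":[0,0,0,0,0]}'
```

```text
t: 5.03
position: [0.4806, 0.0933, 0.0976]
tcp_rot: [[-0.962, 0.272, -0.001], [0.272, 0.962, -0.0], [0.001, -0.0, -1.0]]
force: [-0.1, -0.0, 0.0]
gripper_width: 0.47
grip_force: 0.0
```

```bash
python3 -m handwheel '{"travel":[[0,-0.07,-0.1],[0,0,-0.1],[0,0,-0.1],[0,0,-0.1],[0,0,-0.08],[0,0,-0.06],[0,0,0]],"twist":[0,0,0,0,0,0,0]}'; python3 m.py t3
```

```text
t: 5.62
position: [0.4808, 0.0901, 0.0758]
tcp_rot: [[-0.962, 0.272, -0.001], [0.272, 0.962, -0.0], [0.001, -0.0, -1.0]]
force: [0.0, 0.9, -0.4]
gripper_width: 0.47
grip_force: 0.0
cover z near/far [np.float64(0.0681), np.float64(nan), np.float64(0.0684), np.float64(0.0685)]
ellipse [272.9 311.6] [ 2.8 23.3] ctr [0.4314 0.0846 0.084 ]
  return np.nanmean(a, axis, out=out, keepdims=keepdims)
m.py:17: RuntimeWarning: Mean of empty slice.
  yy,xx=np.nonzero(d); S=ray(np.c_[xx,yy],.072); s=S.mean(0); w=np.linalg.svd(S-s,full_matrices=False)[2][0]; w*=np.sign(w[1])
  ret = um.true_divide(
Traceback (most recent call last):
  File "m.py", line 17, in <module>
    yy,xx=np.nonzero(d); S=ray(np.c_[xx,yy],.072); s=S.mean(0); w=np.linalg.svd(S-s,full_matrices=False)[2][0]; w*=np.sign(w[1])
                                                                  ~~~~~~~~~~~~~~~~~~~~~~~~~~~~~~~~~~~~~~~~~^^^
IndexError: index 0 is out of bounds for axis 0 with size 0
```

```bash
python3 -m handwheel '{"travel":[[0,0,0],[0,0,0],[0,0,0],[0,0,0],[0,0,0],[0,0,0],[0,0,0],[0,0,0],[0,0,0],[0,0,0],[0,0,0],[0,0,0]],"twist":[-0.6,-0.6,-0.6,-0.6,-0.6,-0.6,-0.6,-0.6,-0.6,-0.6,-0.6,-0.6]}'; python3 -c "
from h import *
print(manip.get_obs()['ft_torque'])"
```

```text
t: 6.67
position: [0.4805, 0.0903, 0.0763]
tcp_rot: [[-0.616, 0.787, -0.001], [0.787, 0.616, 0.0], [0.001, -0.001, -1.0]]
force: [-4.8, 1.0, 1.9]
gripper_width: 0.467
grip_force: 2.1
[0.18308394 0.76251192 0.07602965]
```

```bash
python3 -m handwheel '{"travel":[[0,0,0],[0,0,0],[0,0,0],[0,0,0],[0,0,0],[0,0,0],[0,0,0],[0,0,0],[0,0,0],[0,0,0],[0,0,0],[0,0,0]],"twist":[-0.6,-0.6,-0.6,-0.6,-0.6,-0.6,-0.6,-0.6,-0.6,-0.6,-0.6,-0.6]}'; python3 -c "
from h import *
print(manip.get_obs()['ft_torque'])"
```

```text
t: 7.67
position: [0.4803, 0.0905, 0.0762]
tcp_rot: [[-0.036, 0.999, -0.002], [0.999, 0.036, 0.0], [0.001, -0.002, -1.0]]
force: [-4.3, 4.4, 1.0]
gripper_width: 0.465
grip_force: 2.4
[0.64990293 0.78798878 0.05861461]
```

```bash
python3 -m handwheel '{"travel":[[0,0,0],[0,0,0],[0,0,0],[0,0,0],[0,0,0]],"twist":[-0.4,-0.4,-0.3,-0.2,0]}'; python3 -c "
from h import *
print(manip.get_obs()['ft_torque'])"
```

```text
t: 8.08
position: [0.4805, 0.0905, 0.0762]
tcp_rot: [[0.076, 0.997, -0.001], [0.997, -0.076, 0.0], [0.0, -0.001, -1.0]]
force: [-2.9, 2.9, -0.9]
gripper_width: 0.469
grip_force: 1.9
[0.55013487 0.49596004 0.05086133]
```

```bash
python3 -m handwheel '{"travel":[[0,0,0],[0,0,0],[0,0,0],[0,0,0]],"twist":[-0.3,-0.3,-0.2,0]}'; python3 -c "
from h import *
print(manip.get_obs()['ft_torque'])"
```

```text
t: 8.42
position: [0.4806, 0.0905, 0.0763]
tcp_rot: [[0.145, 0.989, -0.001], [0.989, -0.145, 0.0], [0.0, -0.001, -1.0]]
force: [-2.9, 3.4, -0.0]
gripper_width: 0.469
grip_force: 1.8
[0.56899235 0.47718282 0.0477005 ]
```

```bash
python3 -m handwheel '{"travel":[[0,0,0],[0,0,0],[0,0,0]],"twist":[-0.3,-0.3,0]}'; python3 -c "
from h import *
print(manip.get_obs()['ft_torque'])"
```

```text
t: 8.67
position: [0.4809, 0.0907, 0.0763]
tcp_rot: [[0.197, 0.98, -0.0], [0.98, -0.197, 0.001], [0.001, -0.0, -1.0]]
force: [-1.2, 5.6, -2.4]
gripper_width: 0.466
grip_force: 3.5
[1.18627616 0.29743962 0.1602854 ]
```

```bash
python3 -m handwheel '{"travel":[[0,0,0],[0,0,0],[0,0,0]],"twist":[-0.2,-0.2,0]}'; python3 -c "
from h import *
print(manip.get_obs()['ft_torque'])"
```

```text
t: 8.92
position: [0.4812, 0.0912, 0.0764]
tcp_rot: [[0.23, 0.973, 0.001], [0.973, -0.23, 0.002], [0.002, 0.0, -1.0]]
force: [1.4, 11.8, -4.1]
gripper_width: 0.469
grip_force: 5.8
[ 2.01491542 -0.13681848  0.27303654]
```

The torque is rising steeply, so the fastener is at its stop. I'll relax the twist within the slot's play, lift out and check.

```bash
python3 -m handwheel '{"travel":[[0,0,0],[0,0,0],[0,0,0],[0,0,0],[0,0,0.2],[0,0,0.4],[0,0,0.8],[0,0,0.9],[0,0,0.5],[0,0,0]],"twist":[0.5,0.5,0.5,0.3,0,0,0,0,0,0]}'
python3 -m handwheel '{"travel":[[0,1,0],[0,1,0],[0,1,0],[0,1,0],[0,1,0],[0,1,0],[0,1,0],[0,0.5,0],[0,0,0],[0,0,0]],"twist":[0,0,0,0,0,0,0,0,0,0]}'
python3 m.py t4
```

```text
t: 9.75
position: [0.4827, 0.0902, 0.1936]
tcp_rot: [[0.076, 0.997, 0.008], [0.997, -0.076, 0.001], [0.001, 0.008, -1.0]]
force: [-0.1, 0.2, 0.9]
gripper_width: 0.472
grip_force: 0.0
t: 10.58
position: [0.4806, 0.3907, 0.1878]
tcp_rot: [[0.074, 0.997, -0.001], [0.997, -0.074, -0.001], [-0.001, -0.001, -1.0]]
force: [-0.1, -1.2, 0.0]
gripper_width: 0.468
grip_force: 0.0
cover z near/far [np.float64(0.0683), np.float64(0.068), np.float64(0.0684), np.float64(0.0688)]
ellipse [270.6 282.1] [62.5 63.1] ctr [0.4798 0.0902 0.084 ]
slot [0.4798 0.0923 0.072 ] world angle 2.1
disc-lands ctr [0.4799 0.0892 0.086 ]
```

View pics/t4.png

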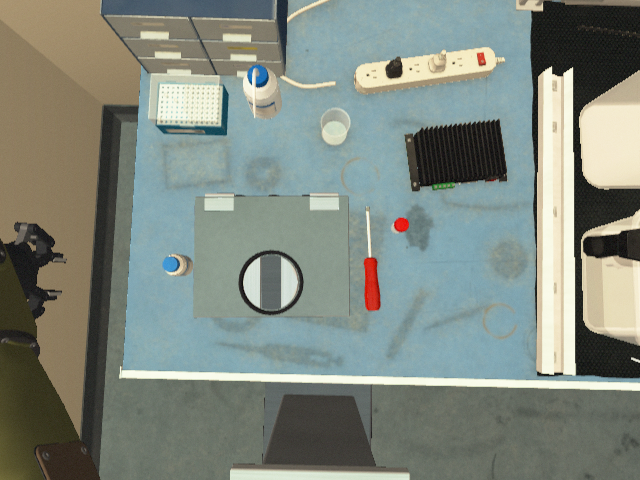

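The slot at (271,282) now lies along the case's x: 2.1° in world, equal to the case's yaw, so the fastener is at its locked stop. The cover is flat at z 0.068, the bystanders have not moved and the arm is clear.

```bash
python3 -c "
from bench import manip
print(manip.finish_job())"
```

```text
the job is handed in; nothing more can be done
None
```

The cover is fully shut and the fastener is turned clockwise to its locked stop; the bottle, screwdriver and tube were not moved, and I handed the job in at about 11 s.

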